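# Shut one parts case, then free and hold open the other

### The job

Only one parts case may stand open at a time: gently lower the open lid until it is fully shut. Then, before you touch its release, tug up on the other case's lid to learn if it is caught; if it is, slide the release tab on its front fully to the left to free it. Raise that lid about halfway (some 45 degrees) and hold it there: its hinge is slack and the lid would fall shut, so finish while still holding it, without disturbing the other things on the bench.

Things in the scene. Friction and masses are not known exactly. Their poses are not given: they have to be found in the camera images.
- case_a: grey parts case fixed to the bench, its lid open at the start: box 130 (x) by 140 (y) by 60 mm high; lid 6 mm thick, its top 66 mm above the bench when shut, hinged on the far rim. Origin: centre of its underside; x from its front to its hinge (away from the robot), y to its left, z up. A catch housing 36 mm deep, 58 mm high stands on its front over y = -68 to 2 mm. Its release tab is not needed
- case_b: the other case, just like case_a but its lid shut at the start; either may be on the left. A hidden catch may hold the lid: then it rises only 2 to 3 mm at the handle and stops hard (10 to 15 N is tug enough); if free it just lifts (2 N at the handle). On both cases a plate fixed to the lid, level with it, reaches 16 mm forward over the housing at y = -49 to -19 mm
- lid_a (a joint): opening angle of case_a's lid, rad: 0 shut, grows as it opens (1.57 upright), turns about case_a's y through hinge_a. Stiff hinge: the lid stays at any angle; pushing it down takes about 1 to 4 N at the front edge
- lid_b (a joint): opening angle of case_b's lid, rad, likewise. Slack hinge: the lid falls shut when let go below about 1.3 rad. A caught lid stops at about 0.02
- handle_a (a point): case_a's bar handle: middle of a straight round steel bar, 10 mm thick, 68 mm long, parallel to the hinge, on a post at each end; its axis is 34 mm above the lid's top face, 12 mm inside the lid's front edge; with the lid shut at (-53, 0, 100) mm in the case frame
- handle_b (a point): case_b's bar handle: middle of a straight round steel bar, 10 mm thick, 68 mm long, parallel to the hinge, on a post at each end; its axis is 34 mm above the lid's top face, 12 mm inside the lid's front edge; with the lid shut at (-53, 0, 100) mm in the case frame
- hinge_a (a point): point on case_a's hinge line, at (65, 0, 60) mm in its case frame; turns with the lid
- hinge_b (a point): point on case_b's hinge line, at (65, 0, 60) mm in its case frame; turns with the lid
- tab_b (a point): case_b's release: upright black thumb tab 13 (x) by 12 (y) by 30 mm high on the catch housing, its top 90 mm above the bench; this point is on its middle line, 12 mm below its top. Home it is at (-89.5, -50, 78) mm in the case frame; it slides along case +y. Round it nothing fixed is higher than 66 mm save the bar handle and its posts, 35 mm behind
- release_b (a joint): slide of that tab, m: 0 home (to the right), 0.021 at its stop to the left. Friction about 2 N; it stays where it is left. Only the last millimetres free the catch, so slide it to the stop; once freed the lid stays free
- tape: bystander, leave alone: roll of tape lying flat, 62 mm across, 18 mm high; origin at the centre of its underside
- fuses: bystander, leave alone: small oblong box of fuses, 30x52x22 mm; origin at the centre of its underside
- cleaner: bystander, leave alone: low round pot with lid, 60 mm across, 34 mm high; origin at the centre of its underside
- spool: bystander, leave alone: small spool of solder wire, 57x65x36 mm; origin at the centre of its underside
- bottle: bystander, leave alone: dispenser bottle, 59 mm across, 151 mm high; origin at the centre of its underside
- cutters: bystander, leave alone: pair of side cutters lying flat, 42x125x11 mm; origin at the centre of its underside
- driver: bystander, leave alone: small screwdriver lying flat, 142 mm long; origin at the centre of its underside

How it is judged:
By the outcome, as a careful person would: the job done as asked, in the order asked, and still so for the second after the job is handed in, while the arm keeps its last pose, push and grip.
It also fails if it takes over 64 s, if anything falls off the work surface, if the arm or the gripper's body presses on something with over 40 N, if the wrist force passes 120 N, or if a joint passes its speed limit or range.

### The arm

A 6-joint arm with a two-finger parallel gripper is mounted at the origin on a cart in front of the work surface, level with it; the furniture and walls round the work are solid. World frame = base frame: x ahead of the robot, y to its left, z up, the work surface at z = 0. Lengths are in mm, angles in degrees, forces in N, time in s.
With the tool pointing down it reaches from about 350 to 975 mm from the base axis. Payload 4.9 kg.
Tool frame: the origin (TCP) lies on the centre line of the jaws, within the pads' length; the fingertips stand 14 mm ahead of it and the grasp point (between the pads) lies 5 mm behind it; z points along the fingers, y is the line along which they close (so a half turn about z gives the same grasp; the last joint's range is limited). The gripper opens to 85 mm and grips with 20 to 120 N. Pads are 22 mm wide; open, the fingers measure 114 mm over their backs; the gripper's body (76 mm by 85 mm) begins 54 mm behind the grasp point. The pads swing forward as they close: fully open they stand 13 mm farther back than shut.
Start: joints at [-75.974, 3.019, 92.412, -0, 84.569, -6.818], TCP at [222.386, -584.077, 245.304] pointing down, gripper open.
Joint ranges: [-172.51, 172.51], [-57.92, 126.97], [3.15, 148.05], [-58.71, 238.71], [5.1, 150.11], [-179.66, 179.66]. Speed limits (degrees/s): [147.25, 147.25, 180, 180, 180, 180].

### API

Orientations are given as [roll, pitch, yaw] about the fixed x, y, z axes, in that order (R = Rz(yaw) Ry(pitch) Rx(roll)).
In Python, from cell import r gives the robot as it stands. The module is installed in compiled form; this text tells all that it offers.
- The arm moves only by the tool play_rows, never from a script. Its argument "deltas" is a list of rows, each an object with "travel": the shift along the tool's x, y, z in units of 30 mm (1.0 is 30 mm), a list of three; "rot": the turn, a rotation vector about the tool's x, y, z in units of 6 degrees (1.0 is 6 degrees), a list of three; "hand": the opening, from 0 (shut) to 1 (fully open). In form: [{"travel": [tx, ty, tz], "rot": [wx, wy, wz], "hand": hand}, ...]. A call has 1 to 5 rows; each row shifts and turns the commanded pose from where the row before left it, along the tool's axes as they then stand; what a row does not reach is not made up. A row lasts 1/12 s, in which the tool goes at most 41.7 mm and 7.16 degrees, less where a joint would pass 70% of its speed; a pose out of reach is approached as far as the arm can. A call is refused whole if a number of a shift passes 1 or a number of a turn 1, either way. A call with a gripper value outside its range is refused whole. The fingers move at their own pace and stop on an object; "force" is the grip in N (left out, the last holds). Time passes only in rows, so rows that do not move let the fingers close. It gives the time, the measured TCP pose, the force, the opening and the grip force at its end, in the units of the state.
- r.read_state(): the state, without advancing time (a new reading comes with each control period).
- r.grab_frame(name): name is "scene" or "top" or "wrist"; returns a dict with "frame" (384x512x3 uint8, red, green, blue), "range_z" (384x512 float32, mm along the optical axis (not along the pixel's ray), 0 where there is no reading), "fx", "fy", "cx", "cy" (pixels), "rvec" (rotation vector, rad) and "tvec" (3), from world to camera coordinates, as OpenCV has them. Camera axes: x right, y down, z forward; pixel columns grow to the right and rows downward; lengths in mm; the calibration is good to about 2 mm. A picture is of the moment at which its call begins.
- r.job_done(): hands the job in; it is judged then, once.
Trained networks look in a picture, given as the dict that the camera call returned (one of the last four; its "shot" number tells which), for a name from the list of things; names that differ only in an ending like _2 or _b are one class to them, and where a whole thing is asked for, a point or a joint stands for the part that bears it (a point fixed in the world has none). Each returns a list of dicts, best first, with "conf" (0 to 1); they miss things now and then, are a little off and sometimes report something else, mostly with a low value. They report only what shows in the picture. A call takes as long as a camera call.
- r.boxes_of(picture, thing): "rect" ([left, top, right, bottom] as shares, 0 to 1, of the picture: columns of its width, rows of its height, round what is visible of it).
- r.mark_of(picture, thing): "xy" ([column, row] as shares, 0 to 1, of the picture: columns of its width, rows of its height: a listed point, or the origin of a listed thing).
The state is a dict: "t": time; "joint_pos": joint angles; "joint_vel": joint speeds; "tau": joint torques, N m; "eef_pos": TCP position; "orientation": TCP orientation; "wrist_force": force on the tool from outside, world axes, zero at the start; "torque": the same for the moment, N m; "finger_gap": opening from 0.0 (shut) to 1.0 (fully open); "grip_force": force on a finger pad.
Only numpy, scipy, OpenCV 4.12 (cv2) and the standard library are available. Lean on these libraries where they do the work, as an engineer would, in place of code of your own. Each camera call takes 0.05 s, during which the arm holds its last target. There are 200 camera calls.

## Working session

There is one attempt and no reset: what is moved stays moved. The work goes in short steps, Python scripts to look and compute and a tool call to move; the robot and the scene stay as the last step left them, time stands still between calls to the robot, and variables do not carry over. Pictures are saved under pics/ and viewed, at most 10 in all, crops included, and the job is handed in when it is done.

Besides the shell and the picture viewer there is one more tool, called in YAML: its name, and indented under it one key for each argument. play_rows: Moves the arm, as the interface text tells. Its arguments: {"type":"object","properties":{"deltas":{"type":"array","items":{"type":"object","properties":{"travel":{"type":"array","items":{"type":"number"}},"rot":{"type":"array","items":{"type":"number"}},"hand":{"type":"number"}}}},"force":{"type":"number"}},"required":["deltas"]}

```bash
mkdir -p pics; cat > h.py <<'E'
import numpy as np,cv2
from cell import r
from scipy.spatial.transform import Rotation as R
def cam(f): return cv2.Rodrigues(np.array(f["rvec"],float))[0],np.array(f["tvec"],float).ravel()
def cloud(f):
    Rm,t=cam(f);z=f["range_z"].astype(float);v,u=np.mgrid[:384,:512]
    P=np.stack([(u-f["cx"])/f["fx"]*z,(v-f["cy"])/f["fy"]*z,z],-1)
    W=(P-t)@Rm; W[z==0]=np.nan; return W
def ray(f,xy,h):
    Rm,t=cam(f);d=Rm.T@np.array([(xy[0]*512-f["cx"])/f["fx"],(xy[1]*384-f["cy"])/f["fy"],1]);c=-Rm.T@t
    return c+d*(h-c[2])/d[2]
def save(f,n): cv2.imwrite(f"pics/{n}.png",f["frame"][:,:,::-1])
E
python3 - <<'E'
from h import *
print(r.read_state())
fs={}
for n in["scene","top"]:
    f=r.grab_frame(n);fs[n]=f;save(f,n);W=cloud(f);np.save(n+".npy",W)
    for th in["case_a","handle_a","hinge_a","tab_b","tape","fuses","cleaner","spool","bottle","cutters","driver"]:
        o=[]
        for m in r.mark_of(f,th)[:3]:
            u,v=int(m["xy"][0]*512),int(m["xy"][1]*384)
            o.append((round(m["conf"],2),u,v,np.round(W[min(v,383),min(u,511)]).tolist()))
        print(n,th,o)
a=np.hstack([fs["scene"]["frame"],fs["top"]["frame"]]);cv2.imwrite("pics/both.png",cv2.resize(a[:,:,::-1],(800,300)))
E
```

```text
{'t': 0.0, 'joint_pos': array([-7.59767642e+01,  3.05681755e+00,  9.24928898e+01, -4.01884444e-04,
        8.45674424e+01, -6.81949621e+00]), 'joint_vel': array([-0.02552345, -0.06276889, -0.00316897, -0.03983442, -0.11017693,
       -0.08364966]), 'tau': array([-1.41166747e-03, -3.93681335e+01, -3.70180249e+01, -1.71254096e-04,
        7.00518911e-03,  1.10445157e-05]), 'eef_pos': array([ 222.21792249, -583.52523993,  244.05943728]), 'orientation': array([-1.79883632e+02, -1.35133976e-02,  2.08427568e+01]), 'wrist_force': array([ 0.07979714,  0.90676303, -0.16480127]), 'torque': array([-0.03295584,  0.03854791,  0.03595456]), 'grip_force': 0.0, 'finger_gap': 1.002124789383086}
scene case_a [(0.97, 236, 244, [569.0, 243.0, 59.0]), (0.67, 223, 297, [501.0, 458.0, 63.0]), (0.23, 310, 201, [460.0, -128.0, 20.0])]
scene handle_a [(0.76, 232, 275, [516.0, 375.0, 65.0]), (0.64, 235, 196, [600.0, 179.0, 183.0])]
scene hinge_a [(0.6, 197, 272, [608.0, 405.0, 66.0]), (0.55, 225, 221, [605.0, 238.0, 129.0])]
scene tab_b [(0.58, 260, 278, [472.0, 286.0, -4.0])]
scene tape [(0.74, 304, 214, [454
[... 489 characters left out ...]
71, 237, 200, [602.0, 161.0, 181.0])]
top hinge_a [(0.79, 232, 198, [634.0, 166.0, 84.0]), (0.7, 161, 245, [606.0, 379.0, 63.0])]
top tab_b [(0.47, 186, 300, [455.0, 378.0, 47.0])]
top tape [(0.76, 341, 219, [470.0, -80.0, 4.0]), (0.45, 220, 162, [763.0, 148.0, -3.0])]
top fuses [(0.76, 363, 205, [476.0, -148.0, 21.0])]
top cleaner [(0.72, 187, 186, [728.0, 259.0, 36.0]), (0.25, 245, 222, [575.0, 159.0, 8.0])]
top spool [(0.84, 152, 214, [699.0, 373.0, 31.0])]
top bottle [(0.79, 295, 153, [671.0, -35.0, 85.0])]
top cutters [(0.74, 385, 184, [503.0, -236.0, 8.0]), (0.41, 159, 243, [626.0, 391.0, -2.0])]
top driver [(0.6, 162, 249, [595.0, 380.0, 66.0]), (0.55, 218, 159, [769.0, 151.0, 11.0])]
```

View pics/scene.png

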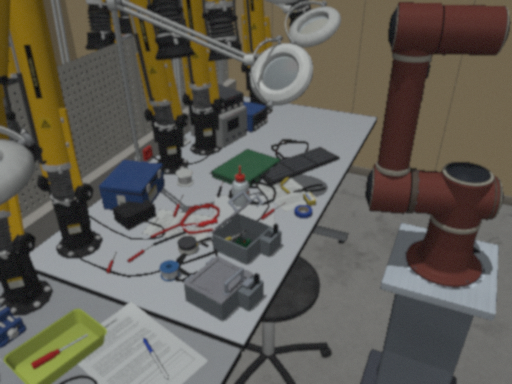

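View pics/top.png

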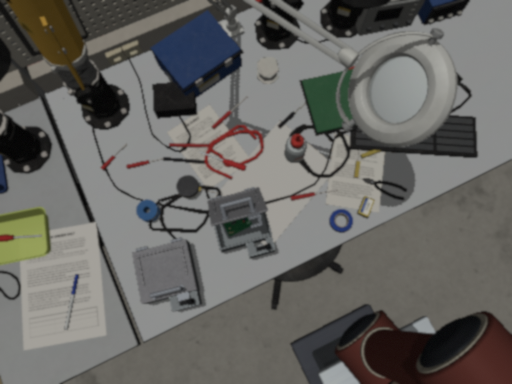

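```bash
cat > fit.py <<'E'
from h import *
for n in["top","scene"]:
    W=np.load(n+".npy").reshape(-1,3)
    for nm,c,zr in[("B",(540,390),(56,74)),("A",(590,180),(52,70)),("Alid",(600,180),(72,220))]:
        m=(np.hypot(W[:,0]-c[0],W[:,1]-c[1])<(130))&(W[:,2]>zr[0])&(W[:,2]<zr[1])
        if nm!="B": m&=W[:,1]<290
        else: m&=W[:,1]>285
        P=W[m]; print(n,nm,len(P),P.min(0).round(),P.max(0).round())
        print(cv2.minAreaRect(P[:,:2].astype(np.float32)))
        if nm=="Alid":
            for lo in range(72,220,15):
                q=P[(P[:,2]>=lo)&(P[:,2]<lo+15)]
                if len(q): print(lo,len(q),q.mean(0).round(),q.min(0).round(),q.max(0).round())
W=np.load("top.npy"); f=None
for nm,(u0,u1,v0,v1) in {"B":(125,215,230,320),"A":(200,285,180,265)}.items():
    img=cv2.imread("pics/top.png")[v0:v1,u0:u1]; cv2.imwrite(f"pics/t{nm}.png",cv2.resize(img,None,fx=4.4,fy=4.4,interpolation=cv2.INTER_CUBIC))
a=cv2.imread("pics/tB.png");b=cv2.imread("pics/tA.png")
h=min(a.shape[0],b.shape[0]);cv2.imwrite("pics/AB.png",np.hstack([a[:h],b[:h]]))
E
python3 fit.py
```

```text
top B 3154 [434. 317.  56.] [626. 479.  74.]
((530.4863891601562, 400.4318542480469), (140.6820068359375, 174.8264617919922), 78.81885528564453)
top A 541 [472.  90.  52.] [662. 249.  70.]
((567.9112548828125, 172.60679626464844), (139.7283935546875, 173.84765625), 79.4792251586914)
top Alid 1560 [478.  92.  73.] [657. 241. 185.]
((566.6008911132812, 173.08090209960938), (139.6060028076172, 160.53173828125), 79.36980438232422)
72 235 [633. 159.  80.] [478.  92.  73.] [657. 228.  87.]
87 172 [609. 158.  93.] [479.  94.  87.] [644. 232. 102.]
102 101 [611. 165. 111.] [595.  97. 102.] [631. 233. 117.]
117 180 [600. 167. 124.] [580.  97. 117.] [620. 235. 132.]
132 196 [588. 170. 139.] [569. 101. 132.] [607. 238. 147.]
147 335 [568. 169. 156.] [529. 103. 147.] [594. 241. 162.]
162 232 [572. 162. 169.] [537. 115. 162.] [610. 240. 177.]
177 109 [599. 166. 180.] [550. 129. 177.] [611. 204. 185.]
scene B 1886 [431. 319.  56.] [627. 484.  73.]
((529.3715209960938, 404.2505798339844), (144.58673095703125, 175.46224975585938), 78.48843383789062)
scene A 473 [471.  91.  52.] [662. 256.  70.]
((565.8480834960938, 177.95712280273438), (150.79881286621094, 170.38729858398438), 77.32266998291016)
scene Alid 376 [478. 102.  72.] [655. 247. 184.]
((565.6975708007812, 177.92819213867188), (141.0601806640625, 162.43482971191406), 80.2366943359375)
72 44 [555. 164.  80.] [478. 102.  72.] [655. 237.  87.]
87 24 [599. 196.  93.] [480. 113.  87.] [642. 236. 101.]
102 18 [614. 198. 109.] [588. 107. 102.] [628. 239. 116.]
117 23 [603. 208. 125.] [578. 117. 118.] [618. 241. 132.]
132 12 [592. 225. 139.] [572. 163. 133.] [607. 244. 146.]
147 113 [565. 182. 158.] [528. 109. 147.] [592. 247. 162.]
162 99 [578. 168. 170.] [539. 131. 162.] [610. 238. 177.]
177 43 [599. 172. 180.] [579. 135. 177.] [610. 208. 184.]
```

View pics/AB.png

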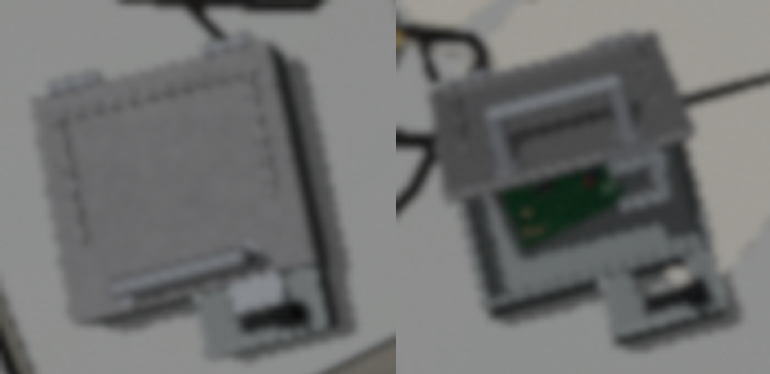

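```bash
cat >> h.py <<'E'
def rows(tgt,yaw,n,hand,start=None):
    import json
    s=r.read_state();p=np.array(start[0] if start else s["eef_pos"]);y=start[1] if start else s["orientation"][2]
    dp=(np.array(tgt)-p)/n;dy=(yaw-y)/n;o=[]
    for i in range(n):
        M=R.from_euler("xyz",[180,0,y+i*dy],degrees=True).as_matrix()
        o.append({"travel":(M.T@dp/30).round(2).tolist(),"rot":[0,0,round(-dy/6,2)],"hand":hand})
    for i in range(0,n,5): print(json.dumps(o[i:i+5]))
E
python3 -c "
from h import *
rows((600,168,270),79,30,.5)"
```

```text
[{"travel": [0.69, -0.63, -0.03], "rot": [0, 0, -0.32], "hand": 0.5}, {"travel": [0.71, -0.61, -0.03], "rot": [0, 0, -0.32], "hand": 0.5}, {"travel": [0.73, -0.58, -0.03], "rot": [0, 0, -0.32], "hand": 0.5}, {"travel": [0.75, -0.56, -0.03], "rot": [0, 0, -0.32], "hand": 0.5}, {"travel": [0.77, -0.53, -0.03], "rot": [0, 0, -0.32], "hand": 0.5}]
[{"travel": [0.79, -0.51, -0.03], "rot": [0, 0, -0.32], "hand": 0.5}, {"travel": [0.8, -0.48, -0.03], "rot": [0, 0, -0.32], "hand": 0.5}, {"travel": [0.82, -0.45, -0.03], "rot": [0, 0, -0.32], "hand": 0.5}, {"travel": [0.83, -0.42, -0.03], "rot": [0, 0, -0.32], "hand": 0.5}, {"travel": [0.85, -0.4, -0.03], "rot": [0, 0, -0.32], "hand": 0.5}]
[{"travel": [0.86, -0.37, -0.03], "rot": [0, 0, -0.32], "hand": 0.5}, {"travel": [0.87, -0.34, -0.03], "rot": [0, 0, -0.32], "hand": 0.5}, {"travel": [0.88, -0.31, -0.03], "rot": [0, 0, -0.32], "hand": 0.5}, {"travel": [0.89, -0.28, -0.03], "rot": [0, 0, -0.32], "hand": 0.5}, {"travel": [0.9, -0.25, -0.03], "rot": [0, 0, -0.32], "hand": 0.5}]
[{"travel": [0.91, -0.22, -0.03], "rot": [0, 0, -0.32], "hand": 0
[... 262 characters left out ...]
32], "hand": 0.5}]
[{"travel": [0.93, -0.06, -0.03], "rot": [0, 0, -0.32], "hand": 0.5}, {"travel": [0.93, -0.03, -0.03], "rot": [0, 0, -0.32], "hand": 0.5}, {"travel": [0.94, 0.0, -0.03], "rot": [0, 0, -0.32], "hand": 0.5}, {"travel": [0.93, 0.03, -0.03], "rot": [0, 0, -0.32], "hand": 0.5}, {"travel": [0.93, 0.07, -0.03], "rot": [0, 0, -0.32], "hand": 0.5}]
[{"travel": [0.93, 0.1, -0.03], "rot": [0, 0, -0.32], "hand": 0.5}, {"travel": [0.93, 0.13, -0.03], "rot": [0, 0, -0.32], "hand": 0.5}, {"travel": [0.92, 0.16, -0.03], "rot": [0, 0, -0.32], "hand": 0.5}, {"travel": [0.92, 0.19, -0.03], "rot": [0, 0, -0.32], "hand": 0.5}, {"travel": [0.91, 0.22, -0.03], "rot": [0, 0, -0.32], "hand": 0.5}]
```

play_rows:
  deltas:
    - {"travel":[0.7,-0.63,-0.03],"rot":[0,0,-0.32],"hand":0.5}
    - {"travel":[0.71,-0.61,-0.03],"rot":[0,0,-0.32],"hand":0.5}
    - {"travel":[0.73,-0.58,-0.03],"rot":[0,0,-0.32],"hand":0.5}
    - {"travel":[0.75,-0.56,-0.03],"rot":[0,0,-0.32],"hand":0.5}
    - {"travel":[0.77,-0.53,-0.03],"rot":[0,0,-0.32],"hand":0.5}
  force: 30

```text
t: 1.62
eef_pos: [286.1, -457.6, 249.8]
orientation: [180.0, -0.0, 30.5]
wrist_force: [0.5, -0.3, -0.7]
finger_gap: 0.501
grip_force: 0.0
```

play_rows:
  deltas:
    - {"travel":[0.79,-0.51,-0.03],"rot":[0,0,-0.32],"hand":0.5}
    - {"travel":[0.8,-0.48,-0.03],"rot":[0,0,-0.32],"hand":0.5}
    - {"travel":[0.82,-0.45,-0.03],"rot":[0,0,-0.32],"hand":0.5}
    - {"travel":[0.83,-0.42,-0.03],"rot":[0,0,-0.32],"hand":0.5}
    - {"travel":[0.85,-0.4,-0.03],"rot":[0,0,-0.32],"hand":0.5}

```text
t: 2.03
eef_pos: [349.4, -332.3, 254.5]
orientation: [180.0, -0.0, 40.1]
wrist_force: [1.0, -0.3, -0.1]
finger_gap: 0.5
grip_force: 0.0
```

play_rows:
  deltas:
    - {"travel":[0.86,-0.37,-0.03],"rot":[0,0,-0.32],"hand":0.5}
    - {"travel":[0.87,-0.34,-0.03],"rot":[0,0,-0.32],"hand":0.5}
    - {"travel":[0.88,-0.31,-0.03],"rot":[0,0,-0.32],"hand":0.5}
    - {"travel":[0.89,-0.28,-0.03],"rot":[0,0,-0.32],"hand":0.5}
    - {"travel":[0.9,-0.25,-0.03],"rot":[0,0,-0.32],"hand":0.5}

```text
t: 2.45
eef_pos: [412.4, -207.1, 259.1]
orientation: [180.0, -0.0, 49.7]
wrist_force: [0.5, 0.3, -0.1]
finger_gap: 0.499
grip_force: 0.0
```

play_rows:
  deltas:
    - {"travel":[0.91,-0.22,-0.03],"rot":[0,0,-0.32],"hand":0.5}
    - {"travel":[0.92,-0.19,-0.03],"rot":[0,0,-0.32],"hand":0.5}
    - {"travel":[0.92,-0.15,-0.03],"rot":[0,0,-0.32],"hand":0.5}
    - {"travel":[0.93,-0.12,-0.03],"rot":[0,0,-0.32],"hand":0.5}
    - {"travel":[0.93,-0.09,-0.03],"rot":[0,0,-0.32],"hand":0.5}

```text
t: 2.87
eef_pos: [476.3, -81.9, 263.6]
orientation: [180.0, -0.0, 59.3]
wrist_force: [0.3, -0.8, 0.6]
finger_gap: 0.498
grip_force: 0.0
```

play_rows:
  deltas:
    - {"travel":[0.93,-0.06,-0.03],"rot":[0,0,-0.32],"hand":0.5}
    - {"travel":[0.93,-0.03,-0.03],"rot":[0,0,-0.32],"hand":0.5}
    - {"travel":[0.94,0,-0.03],"rot":[0,0,-0.32],"hand":0.5}
    - {"travel":[0.93,0.03,-0.03],"rot":[0,0,-0.32],"hand":0.5}
    - {"travel":[0.93,0.07,-0.03],"rot":[0,0,-0.32],"hand":0.5}

```text
t: 3.28
eef_pos: [539.9, 42.8, 268.0]
orientation: [180.0, -0.0, 69.0]
wrist_force: [0.8, 0.2, 0.7]
finger_gap: 0.502
grip_force: 0.0
```

play_rows:
  deltas:
    - {"travel":[0.93,0.1,-0.03],"rot":[0,0,-0.32],"hand":0.5}
    - {"travel":[0.93,0.13,-0.03],"rot":[0,0,-0.32],"hand":0.5}
    - {"travel":[0.9,0.16,-0.03],"rot":[0,0,-0.32],"hand":0.5}
    - {"travel":[0.6,0.19,-0.03],"rot":[0,0,-0.32],"hand":0.5}
    - {"travel":[0.3,0.22,-0.03],"rot":[0,0,-0.32],"hand":0.5}

```text
t: 3.7
eef_pos: [597.1, 140.9, 272.2]
orientation: [-180.0, -0.0, 78.7]
wrist_force: [0.1, -0.4, -0.2]
finger_gap: 0.496
grip_force: 0.0
```

```bash
python3 - <<'E'
from h import *
f=r.grab_frame("wrist");save(f,"w1");W=cloud(f);np.save("w1.npy",W)
Rm,t=cam(f);print("cam",(-Rm.T@t).round(),Rm[2].round(2))
for th in["handle_a","hinge_a","case_a"]:
    for m in r.mark_of(f,th)[:2]:
        print(th,m["conf"],int(m["xy"][0]*512),int(m["xy"][1]*384),ray(f,m["xy"],178).round(),ray(f,m["xy"],60).round())
E
```

```text
cam [612. 216. 402.] [-0.06 -0.29 -0.96]
handle_a 0.78 255 163 [601. 167. 178.] [595. 141.  60.]
hinge_a 0.9 295 138 [633. 180. 178.] [645. 161.  60.]
case_a 0.65 239 133 [593. 191. 178.] [584. 179.  60.]
```

View pics/w1.png

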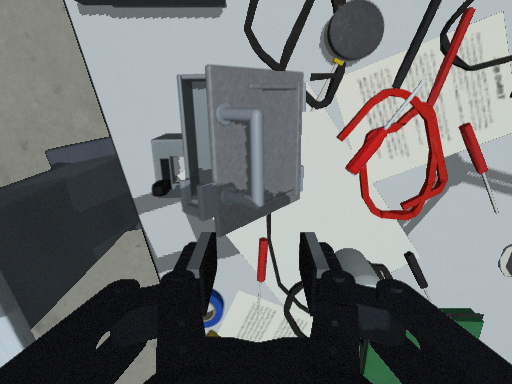

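```bash
python3 - <<'E'
from h import *
W=np.load("w1.npy")
for u,v in[(255,118),(256,140),(256,160),(257,180),(257,200),(256,163)]: print(u,v,W[v,u].round(1))
# lid plane
P=W[95:180,270:298].reshape(-1,3);P=P[~np.isnan(P[:,0])];c=P.mean(0);n=np.linalg.svd(P-c)[2][2];n*=np.sign(n[2]);print(c.round(),n.round(3),"tilt",np.degrees(np.arccos(n[2])),"yaw",np.degrees(np.arctan2(n[1],n[0])))
rows((601,167,215),79,5,.45)
E
```

```text
255 118 [606.9 200.4 181.5]
256 140 [604.6 185.1 182.4]
256 160 [601.7 170.6 182.3]
257 180 [599.4 155.5 182.5]
257 200 [596.3 140.  182.9]
256 163 [601.2 168.3 181.9]
[630. 169.  92.] [ 0.725 -0.131  0.676] tilt 47.4308560777707 yaw -10.282384768519155
[{"travel": [0.19, -0.01, 0.38], "rot": [0, 0, -0.02], "hand": 0.45}, {"travel": [0.19, -0.01, 0.38], "rot": [0, 0, -0.02], "hand": 0.45}, {"travel": [0.19, -0.01, 0.38], "rot": [0, 0, -0.02], "hand": 0.45}, {"travel": [0.19, -0.01, 0.38], "rot": [0, 0, -0.02], "hand": 0.45}, {"travel": [0.19, -0.01, 0.38], "rot": [0, 0, -0.02], "hand": 0.45}]
```

play_rows:
  deltas:
    - {"travel":[0.19,-0.01,0.3],"rot":[0,0,-0.03],"hand":0.26}
    - {"travel":[0.19,-0.01,0.3],"rot":[0,0,-0.03],"hand":0.26}
    - {"travel":[0.19,-0.01,0.3],"rot":[0,0,-0.03],"hand":0.26}
    - {"travel":[0.19,-0.01,0.3],"rot":[0,0,-0.02],"hand":0.26}
    - {"travel":[0.15,-0.01,0.3],"rot":[0,0,0],"hand":0.26}

```text
t: 4.32
eef_pos: [600.0, 166.3, 225.6]
orientation: [-179.9, 0.0, 79.1]
wrist_force: [-0.0, 0.3, -1.0]
finger_gap: 0.259
grip_force: 0.0
```

```bash
python3 - <<'E'
from h import *
s=r.read_state();print(s["eef_pos"],s["orientation"],s["finger_gap"])
rows((601.5,168,177),79.5,5,.26)
E
```

```text
[599.96645226 166.29883264 225.58962883] [-1.79924473e+02  1.97864067e-02  7.91078107e+01] 0.25861554575546275
[{"travel": [0.01, 0.01, 0.32], "rot": [0, 0, -0.01], "hand": 0.26}, {"travel": [0.01, 0.01, 0.32], "rot": [0, 0, -0.01], "hand": 0.26}, {"travel": [0.01, 0.01, 0.32], "rot": [0, 0, -0.01], "hand": 0.26}, {"travel": [0.01, 0.01, 0.32], "rot": [0, 0, -0.01], "hand": 0.26}, {"travel": [0.01, 0.01, 0.32], "rot": [0, 0, -0.01], "hand": 0.26}]
```

play_rows:
  deltas:
    - {"travel":[0.01,0.01,0.32],"rot":[0,0,-0.01],"hand":0.26}
    - {"travel":[0.01,0.01,0.32],"rot":[0,0,-0.01],"hand":0.26}
    - {"travel":[0.01,0.01,0.32],"rot":[0,0,-0.01],"hand":0.26}
    - {"travel":[0.01,0.01,0.32],"rot":[0,0,-0.01],"hand":0.26}
    - {"travel":[0.01,0.01,0.32],"rot":[0,0,-0.01],"hand":0.26}
  force: 25

```text
t: 4.73
eef_pos: [602.2, 166.9, 178.2]
orientation: [-180.0, 0.0, 79.4]
wrist_force: [-0.1, 0.4, 0.8]
finger_gap: 0.26
grip_force: 0.0
```

play_rows:
  deltas:
    - {"travel":[0,0,0],"rot":[0,0,0],"hand":0.05}
    - {"travel":[0,0,0],"rot":[0,0,0],"hand":0}
    - {"travel":[0,0,0],"rot":[0,0,0],"hand":0}
    - {"travel":[0,0,0],"rot":[0,0,0],"hand":0}
    - {"travel":[0,0,0],"rot":[0,0,0],"hand":0}

```text
t: 5.15
eef_pos: [601.2, 166.7, 176.8]
orientation: [-179.8, 0.1, 79.4]
wrist_force: [4.1, -0.3, -17.7]
finger_gap: 0.103
grip_force: 24.1
```

```bash
cat >> h.py <<'E'
def arc(a,b,n):
    ph=np.radians(np.linspace(a,b,n+1));f=124.6*np.cos(ph);z=124.6*np.sin(ph)
    for i in range(n): print([0,round(-(f[i+1]-f[i])/30,2),round(-(z[i+1]-z[i])/30,2)],end=" " if (i+1)%5 else "\n")
E
python3 -c "
from h import *
arc(69.9,18.7,25)"
```

```text
[0, np.float64(-0.14), np.float64(0.05)] [0, np.float64(-0.14), np.float64(0.06)] [0, np.float64(-0.13), np.float64(0.06)] [0, np.float64(-0.13), np.float64(0.07)] [0, np.float64(-0.13), np.float64(0.07)]
[0, np.float64(-0.13), np.float64(0.08)] [0, np.float64(-0.12), np.float64(0.08)] [0, np.float64(-0.12), np.float64(0.09)] [0, np.float64(-0.12), np.float64(0.09)] [0, np.float64(-0.11), np.float64(0.09)]
[0, np.float64(-0.11), np.float64(0.1)] [0, np.float64(-0.11), np.float64(0.1)] [0, np.float64(-0.1), np.float64(0.11)] [0, np.float64(-0.1), np.float64(0.11)] [0, np.float64(-0.1), np.float64(0.11)]
[0, np.float64(-0.09), np.float64(0.12)] [0, np.float64(-0.09), np.float64(0.12)] [0, np.float64(-0.08), np.float64(0.12)] [0, np.float64(-0.08), np.float64(0.13)] [0, np.float64(-0.07), np.float64(0.13)]
[0, np.float64(-0.07), np.float64(0.13)] [0, np.float64(-0.06), np.float64(0.13)] [0, np.float64(-0.06), np.float64(0.14)] [0, np.float64(-0.06), np.float64(0.14)] [0, np.float64(-0.05), np.float64(0.14)]
```

play_rows:
  deltas:
    - {"travel":[0,-0.14,0.05],"rot":[0,0,0],"hand":0}
    - {"travel":[0,-0.14,0.06],"rot":[0,0,0],"hand":0}
    - {"travel":[0,-0.13,0.06],"rot":[0,0,0],"hand":0}
    - {"travel":[0,-0.13,0.07],"rot":[0,0,0],"hand":0}
    - {"travel":[0,-0.13,0.07],"rot":[0,0,0],"hand":0}

```text
t: 5.57
eef_pos: [584.1, 169.8, 169.1]
orientation: [179.7, 0.0, 79.4]
wrist_force: [11.4, -1.4, -17.3]
finger_gap: 0.101
grip_force: 24.2
```

play_rows:
  deltas:
    - {"travel":[0,-0.13,0.08],"rot":[0,0,0],"hand":0}
    - {"travel":[0,-0.12,0.08],"rot":[0,0,0],"hand":0}
    - {"travel":[0,-0.12,0.09],"rot":[0,0,0],"hand":0}
    - {"travel":[0,-0.12,0.09],"rot":[0,0,0],"hand":0}
    - {"travel":[0,-0.11,0.09],"rot":[0,0,0],"hand":0}

```text
t: 5.98
eef_pos: [567.8, 172.9, 158.2]
orientation: [179.5, 0.0, 79.4]
wrist_force: [10.2, -3.9, -11.2]
finger_gap: 0.105
grip_force: 24.3
```

play_rows:
  deltas:
    - {"travel":[0,-0.11,0.1],"rot":[0,0,0],"hand":0}
    - {"travel":[0,-0.11,0.1],"rot":[0,0,0],"hand":0}
    - {"travel":[0,-0.1,0.11],"rot":[0,0,0],"hand":0}
    - {"travel":[0,-0.1,0.11],"rot":[0,0,0],"hand":0}
    - {"travel":[0,-0.1,0.11],"rot":[0,0,0],"hand":0}

```text
t: 6.4
eef_pos: [553.2, 175.7, 144.4]
orientation: [179.4, 0.0, 79.4]
wrist_force: [7.7, -4.9, -5.6]
finger_gap: 0.1
grip_force: 24.5
```

play_rows:
  deltas:
    - {"travel":[0,-0.09,0.12],"rot":[0,0,0],"hand":0}
    - {"travel":[0,-0.09,0.12],"rot":[0,0,0],"hand":0}
    - {"travel":[0,-0.08,0.12],"rot":[0,0,0],"hand":0}
    - {"travel":[0,-0.08,0.13],"rot":[0,0,0],"hand":0}
    - {"travel":[0,-0.07,0.13],"rot":[0,0,0],"hand":0}

```text
t: 6.82
eef_pos: [540.3, 178.1, 126.8]
orientation: [179.5, 0.0, 79.4]
wrist_force: [-0.2, -6.6, 1.8]
finger_gap: 0.103
grip_force: 24.7
```

play_rows:
  deltas:
    - {"travel":[0,-0.07,0.13],"rot":[0,0,0],"hand":0}
    - {"travel":[0,-0.06,0.13],"rot":[0,0,0],"hand":0}
    - {"travel":[0,-0.06,0.13],"rot":[0,0,0],"hand":0}

```text
t: 7.07
eef_pos: [534.5, 179.3, 115.1]
orientation: [179.6, 0.0, 79.4]
wrist_force: [-0.9, -5.8, 0.4]
finger_gap: 0.099
grip_force: 25.0
```

play_rows:
  deltas:
    - {"travel":[0,-0.04,0.1],"rot":[0,0,0],"hand":0}
    - {"travel":[0,-0.03,0.1],"rot":[0,0,0],"hand":0}
    - {"travel":[0,-0.03,0.08],"rot":[0,0,0],"hand":0}
    - {"travel":[0,-0.03,0.08],"rot":[0,0,0],"hand":0}

```text
t: 7.4
eef_pos: [530.2, 180.2, 103.9]
orientation: [179.7, 0.0, 79.4]
wrist_force: [-0.9, -5.5, 1.9]
finger_gap: 0.098
grip_force: 25.2
```

play_rows:
  deltas:
    - {"travel":[0,-0.02,0.06],"rot":[0,0,0],"hand":0}
    - {"travel":[0,-0.02,0.06],"rot":[0,0,0],"hand":0}

```text
t: 7.57
eef_pos: [529.8, 180.3, 102.3]
orientation: [179.6, 0.1, 79.4]
wrist_force: [-5.6, -8.4, 17.7]
finger_gap: 0.101
grip_force: 26.7
```

play_rows:
  deltas:
    - {"travel":[0,0,0.05],"rot":[0,0,0],"hand":0}
    - {"travel":[0,0,0],"rot":[0,0,0],"hand":0}

```text
t: 7.73
eef_pos: [529.8, 180.4, 102.2]
orientation: [179.7, 0.1, 79.4]
wrist_force: [-7.9, -8.0, 16.4]
finger_gap: 0.104
grip_force: 26.7
```

```bash
python3 - <<'E'
from h import *
f=r.grab_frame("top");W=cloud(f).reshape(-1,3)
a=np.radians(-10.3);c=np.array([580.5,172.5])
L=(W[:,:2]-c)@np.array([[np.cos(a),-np.sin(a)],[np.sin(a),np.cos(a)]])
for x0 in range(-60,60,20):
    m=(abs(L[:,1]-0)<65)&(L[:,0]>x0)&(L[:,0]<x0+20)&(W[:,2]>40)&(W[:,2]<90);print(x0,m.sum(),np.median(W[m,2]))
E
```

```text
-60 77 65.70573603931126
-40 17 66.08916358226314
-20 1 67.25220949251116
0 2 67.79601885666843
20 10 65.50692614640172
40 115 66.59675634839304
```

play_rows:
  deltas:
    - {"travel":[0,0,0],"rot":[0,0,0],"hand":0.3}
    - {"travel":[0,0,0],"rot":[0,0,0],"hand":0.3}
    - {"travel":[0,0,-0.2],"rot":[0,0,0],"hand":0.3}
    - {"travel":[0,0,-0.7],"rot":[0,0,0],"hand":0.3}
    - {"travel":[0,0,-0.9],"rot":[0,0,0],"hand":0.3}

```text
t: 8.2
eef_pos: [525.2, 181.1, 148.0]
orientation: [-179.8, 0.1, 79.4]
wrist_force: [0.9, -0.3, 0.3]
finger_gap: 0.297
grip_force: 0.0
```

play_rows:
  deltas:
    - {"travel":[0.4,0,-0.9],"rot":[0,0,0],"hand":0.3}
    - {"travel":[0.9,0,-0.9],"rot":[0,0,0],"hand":0.3}
    - {"travel":[0.9,0,-0.5],"rot":[0,0,0],"hand":0.3}
    - {"travel":[0.9,-0.3,0],"rot":[0,0,0],"hand":0.3}
    - {"travel":[0.9,-0.5,0],"rot":[0,0,0],"hand":0.3}

```text
t: 8.62
eef_pos: [527.0, 305.2, 221.6]
orientation: [179.7, -0.2, 79.3]
wrist_force: [-0.6, -0.1, -0.1]
finger_gap: 0.298
grip_force: 0.0
```

play_rows:
  deltas:
    - {"travel":[0.8,-0.8,0],"rot":[0,0,0],"hand":0.3}
    - {"travel":[0.6,-0.8,0],"rot":[0,0,0],"hand":0.3}
    - {"travel":[0.3,-0.3,0],"rot":[0,0,0],"hand":0.3}
    - {"travel":[0,0,0],"rot":[0,0,0],"hand":0.3}

```text
t: 8.95
eef_pos: [477.0, 366.4, 218.8]
orientation: [180.0, -0.1, 79.6]
wrist_force: [0.8, 0.8, -0.3]
finger_gap: 0.299
grip_force: 0.0
```

```bash
python3 - <<'E'
from h import *
s=r.read_state();print(s["eef_pos"],s["orientation"],s["wrist_force"])
f=r.grab_frame("wrist");save(f,"w2");W=cloud(f);np.save("w2.npy",W)
import pickle;pickle.dump(f,open("w2.pkl","wb"))
for th,h in[("handle_b",100),("hinge_b",60),("tab_b",78),("case_b",0)]:
    for m in r.mark_of(f,th)[:2]:
        u,v=int(m["xy"][0]*512),int(m["xy"][1]*384);print(th,m["conf"],u,v,ray(f,m["xy"],h).round(),W[v,u].round())
E
```

```text
[477.02744879 366.40469025 218.80139191] [ 1.79993793e+02 -6.24360523e-02  7.96228114e+01] [ 0.76134807  0.77862247 -0.32326012]
handle_b 0.98 340 350 [529. 178. 100.] [500. 380. 291.]
handle_b 0.61 263 135 [490. 409. 100.] [489. 411. 108.]
hinge_b 0.94 388 126 [606. 391.  60.] [nan nan nan]
hinge_b 0.93 431 319 [644. 161.  60.] [530. 369. 275.]
case_b 0.96 310 126 [544. 396.   0.] [533. 406.  68.]
case_b 0.71 361 291 [583. 166.   0.] [514. 372. 260.]
```

View pics/w2.png

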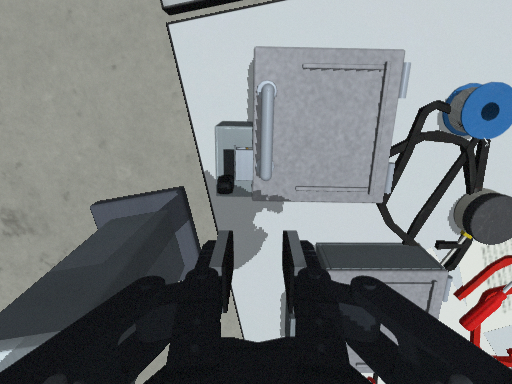

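```bash
python3 - <<'E'
from h import *
import pickle;f=pickle.load(open("w2.pkl","rb"));W=np.load("w2.npy")
for u,v in[(268,95),(267,115),(267,135),(266,155),(265,175)]: print(u,v,W[v,u].round(1),ray(f,(u/512,v/384),105).round(1))
for v in range(174,196,3): print(v,[W[v,u].round(0).tolist() for u in range(216,236,4)])
E
```

```text
268 95 [498.5 439.7 106.4] [498.6 439.7 105. ]
267 115 [495.2 425.1 105.3] [495.2 425.1 105. ]
267 135 [492.6 410.  107.2] [492.6 409.7 105. ]
266 155 [489.  394.4 107.2] [489.  393.9 105. ]
265 175 [485.3 377.6 105.4] [485.3 377.5 105. ]
174 [[437.0, 375.0, 59.0], [441.0, 375.0, 59.0], [444.0, 373.0, 55.0], [448.0, 372.0, 56.0], [452.0, 372.0, 56.0]]
177 [[436.0, 373.0, 60.0], [443.0, 376.0, 76.0], [447.0, 375.0, 75.0], [450.0, 374.0, 76.0], [454.0, 373.0, 73.0]]
180 [[436.0, 369.0, 60.0], [444.0, 375.0, 86.0], [448.0, 374.0, 85.0], [451.0, 374.0, 85.0], [454.0, 371.0, 78.0]]
183 [[435.0, 366.0, 59.0], [445.0, 374.0, 91.0], [448.0, 373.0, 91.0], [451.0, 372.0, 90.0], [453.0, 369.0, 79.0]]
186 [[435.0, 364.0, 61.0], [444.0, 371.0, 91.0], [448.0, 371.0, 93.0], [451.0, 370.0, 91.0], [453.0, 365.0, 78.0]]
189 [[433.0, 360.0, 59.0], [443.0, 369.0, 92.0], [447.0, 368.0, 91.0], [450.0, 367.0, 91.0], [452.0, 363.0, 79.0]]
192 [[433.0, 357.0, 61.0], [443.0, 365.0, 90.0], [446.0, 365.0, 91.0], [450.0, 364.0, 90.0], [449.0, 354.0, 59.0]]
195 [[432.0, 354.0, 60.0], [436.0, 353.0, 60.0], [440.0, 353.0, 60.0], [444.0, 351.0, 58.0], [448.0, 351.0, 60.0]]
```

```bash
python3 - <<'E'
from h import *
rows((492,408.5,135),78,5,.3)
rows((492,408.5,97.5),78,5,.3,((492,408.5,135),78))
E
```

```text
[{"travel": [0.31, 0.03, 0.55], "rot": [0, 0, 0.04], "hand": 0.3}, {"travel": [0.31, 0.03, 0.55], "rot": [0, 0, 0.04], "hand": 0.3}, {"travel": [0.31, 0.02, 0.55], "rot": [0, 0, 0.04], "hand": 0.3}, {"travel": [0.31, 0.02, 0.55], "rot": [0, 0, 0.04], "hand": 0.3}, {"travel": [0.31, 0.02, 0.55], "rot": [0, 0, 0.04], "hand": 0.3}]
[{"travel": [0.0, -0.0, 0.25], "rot": [0, 0, -0.0], "hand": 0.3}, {"travel": [0.0, -0.0, 0.25], "rot": [0, 0, -0.0], "hand": 0.3}, {"travel": [0.0, -0.0, 0.25], "rot": [0, 0, -0.0], "hand": 0.3}, {"travel": [0.0, -0.0, 0.25], "rot": [0, 0, -0.0], "hand": 0.3}, {"travel": [0.0, -0.0, 0.25], "rot": [0, 0, -0.0], "hand": 0.3}]
```

play_rows:
  deltas:
    - {"travel":[0.31,0.03,0.55],"rot":[0,0,0.05],"hand":0.3}
    - {"travel":[0.31,0.03,0.55],"rot":[0,0,0.05],"hand":0.3}
    - {"travel":[0.31,0.02,0.55],"rot":[0,0,0.05],"hand":0.3}
    - {"travel":[0.31,0.02,0.55],"rot":[0,0,0.05],"hand":0.3}
    - {"travel":[0.31,0.02,0.55],"rot":[0,0,0.05],"hand":0.3}

```text
t: 9.62
eef_pos: [492.2, 408.3, 134.8]
orientation: [180.0, 0.0, 77.8]
wrist_force: [0.5, -1.0, -0.2]
finger_gap: 0.303
grip_force: 0.0
```

play_rows:
  deltas:
    - {"travel":[0,0,0],"rot":[0,0,0],"hand":0.3}
    - {"travel":[0,0,0.3],"rot":[0,0,0],"hand":0.3}
    - {"travel":[0,0,0.35],"rot":[0,0,0],"hand":0.3}
    - {"travel":[0,0,0.35],"rot":[0,0,0],"hand":0.3}
    - {"travel":[0,0,0.25],"rot":[0,0,0],"hand":0.3}

```text
t: 10.03
eef_pos: [491.1, 408.4, 97.2]
orientation: [-180.0, 0.0, 77.9]
wrist_force: [0.7, -0.0, -0.1]
finger_gap: 0.303
grip_force: 0.0
```

play_rows:
  deltas:
    - {"travel":[0,0,0],"rot":[0,0,0],"hand":0}
    - {"travel":[0,0,0],"rot":[0,0,0],"hand":0}
    - {"travel":[0,0,0],"rot":[0,0,0],"hand":0}
    - {"travel":[0,0,0],"rot":[0,0,0],"hand":0}
    - {"travel":[0,0,0],"rot":[0,0,0],"hand":0}
  force: 40

```text
t: 10.45
eef_pos: [492.1, 407.7, 97.6]
orientation: [179.9, 0.1, 77.9]
wrist_force: [5.1, -4.4, -4.1]
finger_gap: 0.102
grip_force: 38.8
```

Gripped. Tug up in small steps.

play_rows:
  deltas:
    - {"travel":[0,0,-0.05],"rot":[0,0,0],"hand":0}
    - {"travel":[0,0,-0.05],"rot":[0,0,0],"hand":0}

```text
t: 10.62
eef_pos: [493.1, 407.4, 100.6]
orientation: [179.7, 0.1, 77.9]
wrist_force: [10.3, -4.7, -7.4]
finger_gap: 0.101
grip_force: 38.7
```

play_rows:
  deltas:
    - {"travel":[0,0,-0.04],"rot":[0,0,0],"hand":0}
    - {"travel":[0,0,0],"rot":[0,0,0],"hand":0}

```text
t: 10.78
eef_pos: [493.6, 407.3, 102.0]
orientation: [179.7, 0.1, 77.9]
wrist_force: [9.4, -4.8, -8.0]
finger_gap: 0.102
grip_force: 38.8
```

play_rows:
  deltas:
    - {"travel":[0,0.02,-0.05],"rot":[0,0,0],"hand":0}
    - {"travel":[0,0.02,-0.03],"rot":[0,0,0],"hand":0}

```text
t: 10.95
eef_pos: [494.4, 407.1, 104.0]
orientation: [179.7, 0.1, 77.9]
wrist_force: [8.7, -3.5, -8.3]
finger_gap: 0.1
grip_force: 38.8
```

play_rows:
  deltas:
    - {"travel":[0,0.02,-0.07],"rot":[0,0,0],"hand":0}
    - {"travel":[0,0.02,-0.07],"rot":[0,0,0],"hand":0}
    - {"travel":[0,0.02,-0.07],"rot":[0,0,0],"hand":0}

```text
t: 11.2
eef_pos: [497.0, 406.7, 110.4]
orientation: [179.6, 0.1, 77.9]
wrist_force: [13.2, -3.7, -9.6]
finger_gap: 0.104
grip_force: 38.7
```

```bash
cat > lid.py <<'E'
from h import *
f=r.grab_frame("top");save(f,"chk");W=cloud(f).reshape(-1,3)
a=np.radians(-12);c=np.array([544,397.5])
L=(W[:,:2]-c)@np.array([[np.cos(a),-np.sin(a)],[np.sin(a),np.cos(a)]])
for x0 in range(-60,60,20):
    m=(abs(L[:,1])<65)&(L[:,0]>x0)&(L[:,0]<x0+20)&(W[:,2]>40)&(W[:,2]<95);print(x0,m.sum(),np.median(W[m,2]))
print(r.read_state()["wrist_force"])
E
python3 lid.py
```

```text
-60 43 79.67588310530667
-40 73 76.83625976606004
-20 139 74.52278186659657
0 173 72.08567602594806
20 207 69.88017411440369
40 264 67.74900447913504
[11.32252686 -4.28278717 -8.99932604]
```

```bash
python3 -c "
from h import *
arc(25.1,63.7,20)" | sed 's/np.float64//g'
```

```text
[0, (0.06), (-0.13)] [0, (0.07), (-0.12)] [0, (0.07), (-0.12)] [0, (0.07), (-0.12)] [0, (0.08), (-0.12)]
[0, (0.08), (-0.11)] [0, (0.09), (-0.11)] [0, (0.09), (-0.11)] [0, (0.09), (-0.1)] [0, (0.1), (-0.1)]
[0, (0.1), (-0.1)] [0, (0.1), (-0.09)] [0, (0.11), (-0.09)] [0, (0.11), (-0.09)] [0, (0.11), (-0.08)]
[0, (0.11), (-0.08)] [0, (0.12), (-0.08)] [0, (0.12), (-0.07)] [0, (0.12), (-0.07)] [0, (0.12), (-0.06)]
```

play_rows:
  deltas:
    - {"travel":[0,0.08,-0.13],"rot":[0,0,0],"hand":0}
    - {"travel":[0,0.08,-0.12],"rot":[0,0,0],"hand":0}
    - {"travel":[0,0.08,-0.12],"rot":[0,0,0],"hand":0}
    - {"travel":[0,0.07,-0.12],"rot":[0,0,0],"hand":0}
    - {"travel":[0,0.08,-0.12],"rot":[0,0,0],"hand":0}

```text
t: 11.67
eef_pos: [506.8, 404.6, 128.1]
orientation: [179.8, 0.1, 77.9]
wrist_force: [7.9, -1.0, -9.3]
finger_gap: 0.1
grip_force: 38.7
```

play_rows:
  deltas:
    - {"travel":[0,0.08,-0.11],"rot":[0,0,0],"hand":0}
    - {"travel":[0,0.09,-0.11],"rot":[0,0,0],"hand":0}
    - {"travel":[0,0.09,-0.11],"rot":[0,0,0],"hand":0}
    - {"travel":[0,0.09,-0.1],"rot":[0,0,0],"hand":0}
    - {"travel":[0,0.1,-0.1],"rot":[0,0,0],"hand":0}

```text
t: 12.08
eef_pos: [518.7, 402.2, 143.9]
orientation: [-180.0, 0.1, 77.9]
wrist_force: [2.3, -1.1, -6.5]
finger_gap: 0.097
grip_force: 38.8
```

play_rows:
  deltas:
    - {"travel":[0,0.1,-0.1],"rot":[0,0,0],"hand":0}
    - {"travel":[0,0.1,-0.09],"rot":[0,0,0],"hand":0}
    - {"travel":[0,0.11,-0.09],"rot":[0,0,0],"hand":0}
    - {"travel":[0,0.11,-0.09],"rot":[0,0,0],"hand":0}
    - {"travel":[0,0.11,-0.08],"rot":[0,0,0],"hand":0}

```text
t: 12.5
eef_pos: [534.0, 399.2, 158.4]
orientation: [-179.9, 0.1, 77.9]
wrist_force: [1.4, -4.1, -7.4]
finger_gap: 0.101
grip_force: 38.8
```

play_rows:
  deltas:
    - {"travel":[0,0.11,-0.08],"rot":[0,0,0],"hand":0}
    - {"travel":[0,0.12,-0.08],"rot":[0,0,0],"hand":0}
    - {"travel":[0,0.12,-0.07],"rot":[0,0,0],"hand":0}
    - {"travel":[0,0.12,-0.07],"rot":[0,0,0],"hand":0}
    - {"travel":[0,0.12,-0.06],"rot":[0,0,0],"hand":0}

```text
t: 12.92
eef_pos: [551.2, 395.8, 170.2]
orientation: [-179.9, 0.1, 77.9]
wrist_force: [-2.3, -5.6, -3.1]
finger_gap: 0.098
grip_force: 38.9
```

play_rows:
  deltas:
    - {"travel":[0,0,0],"rot":[0,0,0],"hand":0}
    - {"travel":[0,0,0],"rot":[0,0,0],"hand":0}
    - {"travel":[0,0,0],"rot":[0,0,0],"hand":0}
    - {"travel":[0,0,0],"rot":[0,0,0],"hand":0}

```text
t: 13.25
eef_pos: [551.4, 395.7, 170.3]
orientation: [-180.0, 0.1, 77.9]
wrist_force: [-1.5, -5.9, -3.6]
finger_gap: 0.099
grip_force: 39.2
```

```bash
python3 - <<'E'
from h import *
f=r.grab_frame("wrist");save(f,"w3")
for n in["top","scene"]:
    f=r.grab_frame(n);save(f,n+"3");W=cloud(f).reshape(-1,3)
    a=np.radians(-12);c=np.array([544,397.5])
    L=(W[:,:2]-c)@np.array([[np.cos(a),-np.sin(a)],[np.sin(a),np.cos(a)]])
    m=(L[:,1]>15)&(L[:,1]<68)&(L[:,0]>0)&(L[:,0]<62)&(W[:,2]>40)&(W[:,2]<190)
    print(n,m.sum(),np.degrees(np.arctan(np.polyfit(L[m,0],W[m,2],1)[0])))
    a=np.radians(-10.3);c=np.array([581.5,171]);L=(W[:,:2]-c)@np.array([[np.cos(a),-np.sin(a)],[np.sin(a),np.cos(a)]])
    m=(abs(L[:,1])<62)&(L[:,0]>-62)&(L[:,0]<60)&(W[:,2]>40)&(W[:,2]<85)
    for q in(L[:,0]<-20,L[:,0]>20): print((m&q).sum(),np.median(W[m&q,2]))
print(r.read_state()["wrist_force"])
a=[cv2.imread(f"pics/{n}.png") for n in("top3","scene3")];cv2.imwrite("pics/end.png",cv2.resize(np.hstack(a),(800,300)))
E
```

```text
Traceback (most recent call last):
TypeError: expected non-empty vector for x
```

View pics/w3.png

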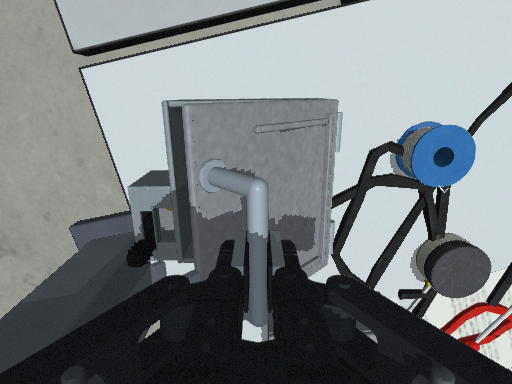

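```bash
python3 - <<'E'
from h import *
for n in["top","scene"]:
    f=r.grab_frame(n);save(f,n+"3");W=cloud(f).reshape(-1,3)
    a=np.radians(-10.3);c=np.array([581.5,171]);L=(W[:,:2]-c)@np.array([[np.cos(a),-np.sin(a)],[np.sin(a),np.cos(a)]])
    m=(abs(L[:,1])<62)&(L[:,0]>-62)&(L[:,0]<60)&(W[:,2]>40)&(W[:,2]<85)
    for q in(L[:,0]<-20,L[:,0]>20): print(n,(m&q).sum(),np.median(W[m&q,2]))
W=np.load("w2.npy").reshape(-1,3);L=(W[:,:2]-c)@np.array([[np.cos(a),-np.sin(a)],[np.sin(a),np.cos(a)]])
m=(abs(L[:,1])<62)&(L[:,0]>-62)&(L[:,0]<60)&(W[:,2]>40)&(W[:,2]<85);print(m.sum(),np.median(W[m,2]) if m.sum() else 0)
a=[cv2.imread(f"pics/{n}.png") for n in("top3","scene3")];cv2.imwrite("pics/end.png",cv2.resize(np.hstack(a),(800,300)))
E
```

```text
top 662 65.57507663932888
top 708 66.04277325716481
scene 272 64.89414709448506
scene 155 65.01340683055466
1709 67.97022480677275
```

View pics/end.png

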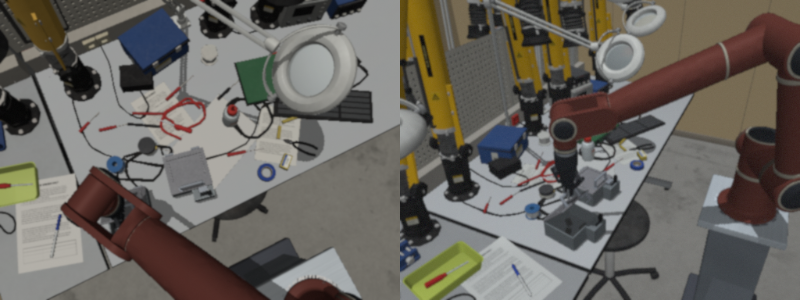

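Case A (at 190,170 in the left half of the picture) is shut with its lid flat at 66 mm. The other things are where they were, and lid B is held at about 46°.

```bash
python3 -c "
from cell import r
print(r.job_done())"
```

```text
the job is handed in; nothing more can be done
None
```

I shut case_a's lid, tugged case_b's lid and found it free, so I left its release tab alone; I then raised that lid to about 45° and handed the job in with the gripper still holding it.

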